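Tilt a pile of plates under the lip of a rack and close the keeper

TASK

Pick up the pile of three aluminium plates all together and load it into the grey bench rack: tilt it so that one end goes in under the fixed lip, then let the other end down until the whole pile lies flat on the bottom of the pocket. Let go, then swing the rack's keeper bar fully over the pile so that it lies level. Leave the other things on the bench where they are.

Things in the scene. Friction and masses are not known exactly. Their poses are not given: they have to be found in the camera images.
- plate_0_c (a point): bare aluminium plate, 100 x 60 x 7 mm, square edges, 0.08 to 0.16 kg; the point is its centre, x along its length, y along its width, z up. Bottom plate of a loose pile of three equal plates, 21 mm high, flat on the bench, edges within 2.5 mm of each other. Grip across the 60 mm width at mid-length, so low that the pads bear on all three.
- plate_1_c (a point): bare aluminium plate, 100 x 60 x 7 mm, square edges, 0.08 to 0.16 kg; the point is its centre, x along its length, y along its width, z up. Middle plate of the pile.
- plate_2_c (a point): bare aluminium plate, 100 x 60 x 7 mm, square edges, 0.08 to 0.16 kg; the point is its centre, x along its length, y along its width, z up. Top plate of the pile; two dark spots 9 mm across mark its upper face.
- pocket (a point): Grey sheet-metal rack bolted to the bench: the middle of its pocket floor, 4 mm above the bench. z up, x along the pocket. Pocket 105 mm long (x), 64 mm wide (y). Lip wall at its -x end (far from the robot), split wall with keeper at +x. Side walls (5 mm thick, up to 26 mm high) only along the last 20 mm at each end; the middle 64 mm of both sides is open for the fingers.
- lip_edge (a point): Middle of the lower inner edge of the rack's fixed lip, 29 mm above the pocket floor. The lip is 4 mm thick and overhangs the pocket by 10 mm over its whole width, so a pile cannot go straight down. Tilted about 30 degrees with its +x end high, its low end passes under the lip while the other end is still above the wall.
- wall_top (a point): Middle of the top of the rack's +x wall, 44 mm above the pocket floor; the wall is 10 mm thick (x) and has a 22 mm wide gap in the middle, in which the keeper swings. Axes as for pocket.
- keeper (a joint): Hinge of the keeper bar, rad: 0 = upright; negative = leaning out, away from the pocket (starts at -0.45 to -0.7); 1.57 = its stop, bar level over the pocket, 2 mm above a pile that is home. Stays where it is left (friction: about 1 N at the cross-bar).
- keeper_grip (a point): Middle of the keeper's round steel cross-bar (10 mm diameter, 44 mm long, along the pocket's y), at the free end of a flat bar (16 mm wide, 8 mm thick), 62 mm from the pivot. Closed, it lies over the pile, 2.5 mm to the -x side of the pocket's middle and 28 mm above the pocket floor.
- keeper_pivot (a point): Pivot of the keeper, in the gap of the +x wall: 59.5 mm to the +x side of the pocket's middle, 28 mm above the pocket floor; its axis is the pocket's y. Axes as for pocket.
- block: Bystander: milled aluminium block 45 x 60 x 32 mm; origin under its centre.
- nut: Bystander: steel hexagon nut 22 x 26 x 12 mm; origin under its centre.
- spanner: Bystander: steel spanner 186 mm long, 8 mm high, lying in front; origin under its centre.
- flange: Bystander: round steel flange 64 mm across, 35 mm high; origin under its centre.
- vblock: Bystander: ground V block 50 x 60 x 40 mm, right of the rack; origin under its centre.

How it is judged:
On the way, in this order (a step that is already met when the one before it is completed fails the run):
1. the three plates are lifted together, one on the other, between the fingers (height (world z) of plate_0_c above 0.05 m and z of plate_1_c in the frame of plate_0_c between 0.005 and 0.009 m and z of plate_2_c in the frame of plate_0_c between 0.012 and 0.016 m and contact force between the fingers and plate_0 above 1 N and contact force between the fingers and plate_1 above 1 N and contact force between the fingers and plate_2 above 1 N), for 0.1 s.
2. the whole pile lies flat and home in the pocket, under the lip (x of plate_0_c in the frame of pocket between -0.005 and 0.005 m and y of plate_0_c in the frame of pocket between -0.0045 and 0.0045 m and z of plate_0_c in the frame of pocket between 0.001 and 0.006 m and angle between the z axis of each of plate_0_c, plate_1_c, plate_2_c and the z axis of pocket, either way round below 0.04 rad and x of plate_1_c in the frame of pocket between -0.005 and 0.005 m and y of plate_1_c in the frame of pocket between -0.0045 and 0.0045 m and z of plate_1_c in the frame of pocket between 0.008 and 0.013 m and x of plate_2_c in the frame of pocket between -0.005 and 0.005 m and y of plate_2_c in the frame of pocket between -0.0045 and 0.0045 m and z of plate_2_c in the frame of pocket between 0.015 and 0.02 m), for 0.2 s.
At the end, for the whole second after the job is handed in: all three plates lie one on the other, flat (within 0.04 rad) on the pocket floor: each within 5 mm of the pocket's middle along its length, 4.5 mm along its width and 2.5 mm of its height in the pile, at rest, and the keeper is swung fully over them (joint above 1.45) (all of step 2 and value of joint keeper above 1.45 rad and linear speed of each of plate_0, plate_1, plate_2 below 0.02 m/s); the robot touches nothing.
It fails at once if a tool or part lying about (alu block, nut, spanner, flange, V block) is shifted by more than 30 mm (distance of any of block, nut, spanner, flange, vblock from where it was at the start of the episode above 0.03 m).
It also fails if it takes over 62 s, if anything falls off the work surface, if the arm or the gripper's body presses on something with over 40 N, if the wrist force passes 120 N, or if a joint passes its speed limit or range.

ROBOT

A 7-joint arm with a two-finger parallel gripper is mounted at the origin on a cart in front of the work surface, level with it; the furniture and walls round the work are solid. World frame = base frame: x ahead of the robot, y to its left, z up, the work surface at z = 0. Lengths are in m, angles in rad, forces in N, time in s.
With the tool pointing down it reaches from about 0.425 to 1.025 m from the base axis. Payload 9.4 kg.
Tool frame: the origin (TCP) lies midway between the tips of the shut fingers; the grasp point (between the pads) lies 19 mm behind it; z points along the fingers, y is the direction in which the jaws open and shut (so a half turn about z gives the same grasp; the last joint's range is limited). The gripper opens to 85 mm and grips with 20 to 120 N. Pads are 22 mm wide; open, the fingers measure 114 mm over their backs; the gripper's body (76 mm by 85 mm) begins 54 mm behind the grasp point. The pads swing forward as they close: fully open they stand 13 mm farther back than shut.
Start: joints at [-1.314, 0.599, -0.003, 1.599, 0.002, 0.943, -0.08], TCP at [0.238, 0.685, 0.231] pointing down, gripper open.
Joint ranges: [-2.57, 2.57], [-0.35, 1.97], [-1.29, 1.29], [0.11, 2.56], [-1.05, 4.19], [0.11, 1.86], [-2.63, 2.63]. Speed limits (rad/s): [2.22, 2.22, 3.01, 3.01, 3.14, 3.14, 3.14].

INTERFACE

Orientations are given as a rotation vector (axis times angle).
In Python, from cell import arm gives the robot as it stands.
- The arm moves only by the tool servo_tool, never from a script. Its argument "deltas" is a list of rows, each an object with "travel": the shift along the tool's x, y, z in mm, a list of three; "twist": the turn, a rotation vector about the tool's x, y, z in degrees, a list of three; "gripper": the finger opening in mm, from 0 to 85.4. In form: [{"travel": [tx, ty, tz], "twist": [wx, wy, wz], "gripper": gripper}, ...]. A call has 1 to 20 rows; each row is the pose to reach, as a shift and turn from the pose commanded when the call began, along the tool's axes at that moment; what a row does not reach only later rows make up. A row lasts 1/10 s, in which the tool goes at most 50 mm and 8.59 degrees, less where a joint would pass 70% of its speed; a pose out of reach is approached as far as the arm can. A call with a gripper value outside its range is refused whole. The fingers move at their own pace and stop on an object; the grip force is fixed at half the most. Time passes only in rows, so rows that repeat a pose let the fingers close. It gives the time, the measured TCP pose, the force and the opening at its end, in the units of the state.
- arm.observe(): the state, without advancing time (a new reading comes with each control period).
- arm.read_camera(name): name is "side" or "top" or "wrist"; returns a dict with "frame" (400x640x3 uint8, blue, green, red), "fx", "fy", "cx", "cy" (pixels), "R" (3x3) and "t" (3): a world point X has camera coordinates R X + t; the wrist camera has in their place "tool_from_camera" (4x4, takes a point from camera to tool coordinates, whose origin is the TCP and whose axes are the flange's). Camera axes: x right, y down, z forward; pixel columns grow to the right and rows downward; lengths in m; the calibration is good to about 2 mm. A picture is of the moment at which its call begins: read the wrist's pose just before it. There is no depth.
- arm.sign_off(): hands the job in, once; it reports no verdict.
The state is a dict: "clock": time; "joints": joint angles; "joint_vel": joint speeds; "joint_torque": joint torques, N m; "ee_pos": TCP position; "ee_rot": TCP orientation; "ft_force": force on the tool from outside, world axes, zero at the start; "wrist_torque": the same for the moment, N m; "finger_gap": finger opening in m.
Only numpy, scipy, OpenCV 4.12 (cv2) and the standard library are available. Lean on these libraries where they do the work, as an engineer would, in place of code of your own. Each camera call takes 0.05 s, during which the arm holds its last target. There are 200 camera calls.

## Working session

There is one attempt and no reset: what is moved stays moved. The work goes in short steps, Python scripts to look and compute and a tool call to move; the robot and the scene stay as the last step left them, time stands still between calls to the robot, and variables do not carry over. Pictures are saved under pics/ and viewed, about 8 in all and at most 12, crops included, and the job is handed in when it is done.

Besides the shell and the picture viewer there is one more tool, called after "Call:" as name([rows], argument=value, ...), one row to a line, values as JSON. servo_tool: Moves the arm, as the interface text tells. Its arguments: {"type":"object","properties":{"deltas":{"type":"array","items":{"type":"object","properties":{"travel":{"type":"array","items":{"type":"number"}},"twist":{"type":"array","items":{"type":"number"}},"gripper":{"type":"number"}}}}},"required":["deltas"]}

```bash
mkdir -p pics; ls; python3 - <<'E'
from cell import arm
import cv2,numpy as np
s=arm.observe();print({k:np.round(v,3) for k,v in s.items()})
for n in ["side","top"]:
    c=arm.read_camera(n);cv2.imwrite(f"pics/{n}0.png",c["frame"]);print(n,c["fx"],c["cx"],c["cy"],np.round(c["R"],3).tolist(),np.round(c["t"],3), np.round(-np.array(c["R"]).T@c["t"],3))
c=arm.read_camera("wrist");print(np.round(c["tool_from_camera"],4).tolist(),c["fx"],c["cx"],c["cy"])
E
```

```text
pics
{'clock': np.float64(0.0), 'joints': array([-1.314,  0.6  , -0.003,  1.6  ,  0.002,  0.943, -0.08 ]), 'joint_vel': array([-0.   , -0.   , -0.   ,  0.   ,  0.   , -0.001,  0.   ]), 'joint_torque': array([-0.0000e+00, -7.7645e+01,  1.5640e+00, -2.5801e+01,  1.2000e-02,
        9.0000e-03,  0.0000e+00]), 'ee_pos': array([0.237, 0.685, 0.23 ]), 'ee_rot': array([-5.220e-01, -3.098e+00,  2.000e-03]), 'ft_force': array([-0.17 , -0.404,  0.501]), 'wrist_torque': array([ 0.005,  0.031, -0.025]), 'finger_gap': np.float64(0.085)}
side 400.5662171309294 319.13880210546904 205.61575388954157 [[0.791, -0.612, 0.024], [-0.309, -0.433, -0.847], [0.528, 0.662, -0.531]] [-0.343  0.313  0.528] [ 0.089 -0.424  0.553]
top 452.3640389774857 322.49733779724204 197.85986962561935 [[0.037, -0.999, 0.005], [-0.977, -0.037, -0.209], [0.209, 0.003, -0.978]] [0.158 0.557 1.05 ] [0.319 0.176 1.142]
[[0.0002, -0.9488, -0.3158, 0.0819], [1.0, 0.0003, -0.0004, 0.0005], [0.0004, -0.3158, 0.9488, -0.1429], [0.0, 0.0, 0.0, 1.0]] 314.38133794691316 317.0237201861436 204.91132023443993
```

View pics/top0.png

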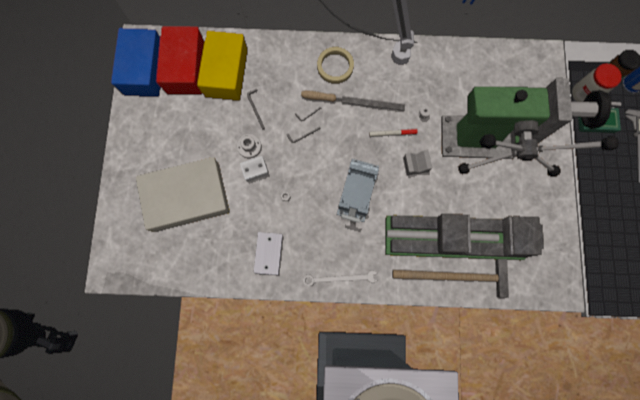

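View pics/side0.png

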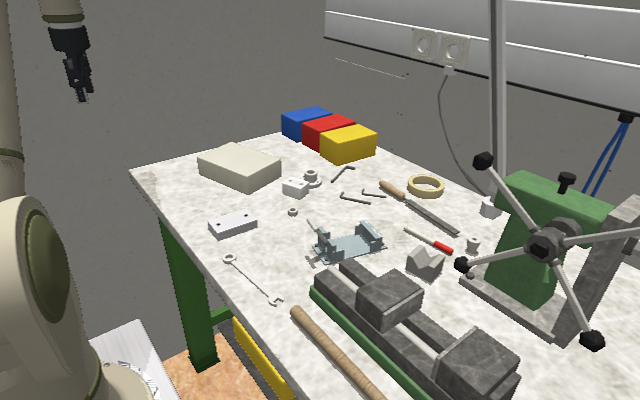

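```bash
cat >h.py <<'E'
import cv2,numpy as np
from cell import arm
from scipy.spatial.transform import Rotation as Ro
def cam(n):
    s=arm.observe();c=arm.read_camera(n)
    K=np.array([[c["fx"],0,c["cx"]],[0,c["fy"],c["cy"]],[0,0,1]])
    if n=="wrist":
        T=np.eye(4);T[:3,:3]=Ro.from_rotvec(s["ee_rot"]).as_matrix();T[:3,3]=s["ee_pos"]
        W=T@np.array(c["tool_from_camera"]);R=W[:3,:3].T;t=-R@W[:3,3]
    else:R=np.array(c["R"]);t=np.array(c["t"])
    return c["frame"],K,R,t
def ray(px,K,R,t,z):
    o=-R.T@t;d=(R.T@np.linalg.inv(K)@np.c_[np.atleast_2d(px),np.ones(len(np.atleast_2d(px)))].T).T
    return o+d*((z-o[2])/d[:,2])[:,None]
def proj(P,K,R,t):
    p=(K@(R@np.atleast_2d(P).T+t[:,None])).T;return p[:,:2]/p[:,2:]
E
python3 - <<'E'
from h import *
f,K,R,t=cam("top")
print(np.round(ray([[268,254],[269,235],[267,268]],K,R,t,.021),3))
print('rack lip end/middle/wall end',np.round(ray([[362,165],[357,195],[352,217],[350,227]],K,R,t,.03),3))
print('others nut,block,vblock,spanner ends',np.round(ray([[285,196],[255,168],[417,162],[307,281],[376,276]],K,R,t,.01),3))
cv2.imwrite("pics/crop.png",np.hstack([cv2.resize(f[140:300,220:400],None,fx=4,fy=4,interpolation=cv2.INTER_CUBIC)])[:600])
E
```

```text
[[0.411 0.308 0.021]
 [0.459 0.309 0.021]
 [0.377 0.309 0.021]]
rack lip end/middle/wall end [[0.646 0.081 0.03 ]
 [0.567 0.093 0.03 ]
 [0.51  0.104 0.03 ]
 [0.485 0.108 0.03 ]]
others nut,block,vblock,spanner ends [[ 0.562  0.275  0.01 ]
 [ 0.633  0.357  0.01 ]
 [ 0.665 -0.063  0.01 ]
 [ 0.35   0.21   0.01 ]
 [ 0.368  0.04   0.01 ]]
```

View pics/crop.png

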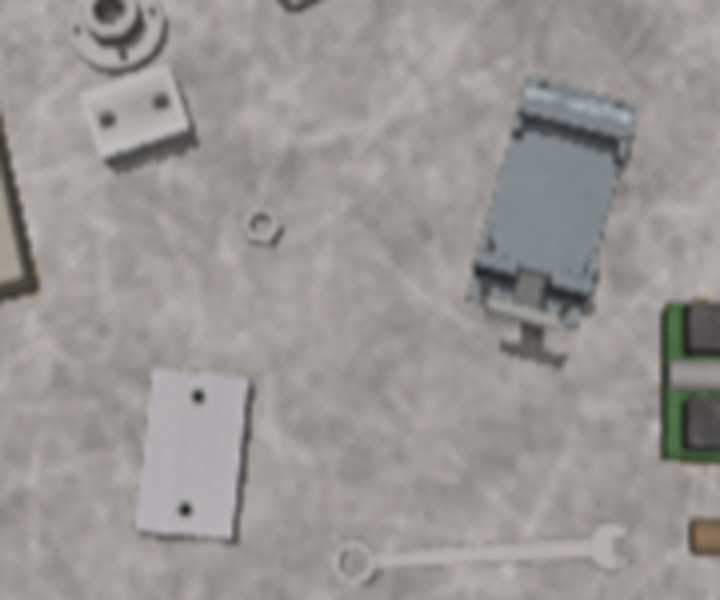

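```bash
cat >>h.py <<'E'
def pose(pos,xdir,tilt=0):
    "tool z down, tool x horizontal along xdir, then turned by tilt deg about tool y"
    x=np.array([xdir[0],xdir[1],0.]);x/=np.linalg.norm(x);z=np.array([0,0,-1.])
    return np.array(pos),np.c_[x,np.cross(z,x),z]@Ro.from_euler('y',tilt,degrees=True).as_matrix()
def go(P,R,tag=""):
    s=arm.observe();R0=Ro.from_rotvec(s["ee_rot"]).as_matrix()
    print(tag,"travel",np.round(R0.T@(P-s["ee_pos"])*1000,1),"twist",np.round(np.degrees(Ro.from_matrix(R0.T@R).as_rotvec()),1))
E
python3 - <<'E'
from h import *
f,K,R,t=cam("top")
q=ray([[269.5,239.25],[266.25,267.5]],K,R,t,.021);print(q.round(4));m=q.mean(0);d=q[1]-q[0];print(m,np.degrees(np.arctan2(d[1],d[0])),np.linalg.norm(d))
# rack: lip inner edge / wall
px=[[220+579/4,140+108/4],[220+535/4,140+300/4]]
r=ray(px,K,R,t,[.035,.048][0]);dr=r[1]-r[0];print(r,np.degrees(np.arctan2(dr[1],dr[0])),np.linalg.norm(dr))
go(*pose([.575,.092,.20],dr),"rack view")
E
```

```text
[[0.448  0.3069 0.021 ]
 [0.3783 0.3106 0.021 ]]
[0.41315623 0.30872433 0.021     ] 176.97722335017306 0.06978285587348775
[[0.63938329 0.07482643 0.035     ]
 [0.51460445 0.09995091 0.035     ]] 168.61559419587877 0.12728314775448377
rack view travel [-513.1 -449.5   31.2] twist [-0.   0.  -7.7]
```

Call:
servo_tool([
  {"travel":[-513,-449.5,31],"twist":[0,0,-7.7],"gripper":85},
  {"travel":[-513,-449.5,31],"twist":[0,0,-7.7],"gripper":85},
  {"travel":[-513,-449.5,31],"twist":[0,0,-7.7],"gripper":85},
  {"travel":[-513,-449.5,31],"twist":[0,0,-7.7],"gripper":85},
  {"travel":[-513,-449.5,31],"twist":[0,0,-7.7],"gripper":85},
  {"travel":[-513,-449.5,31],"twist":[0,0,-7.7],"gripper":85},
  {"travel":[-513,-449.5,31],"twist":[0,0,-7.7],"gripper":85},
  {"travel":[-513,-449.5,31],"twist":[0,0,-7.7],"gripper":85},
  {"travel":[-513,-449.5,31],"twist":[0,0,-7.7],"gripper":85},
  {"travel":[-513,-449.5,31],"twist":[0,0,-7.7],"gripper":85},
  {"travel":[-513,-449.5,31],"twist":[0,0,-7.7],"gripper":85},
  {"travel":[-513,-449.5,31],"twist":[0,0,-7.7],"gripper":85},
  {"travel":[-513,-449.5,31],"twist":[0,0,-7.7],"gripper":85},
  {"travel":[-513,-449.5,31],"twist":[0,0,-7.7],"gripper":85},
  {"travel":[-513,-449.5,31],"twist":[0,0,-7.7],"gripper":85},
  {"travel":[-513,-449.5,31],"twist":[0,0,-7.7],"gripper":85},
  {"travel":[-513,-449.5,31],"twist":[0,0,-7.7],"gripper":85},
  {"travel":[-513,-449.5,31],"twist":[0,0,-7.7],"gripper":85},
  {"travel":[-513,-449.5,31],"twist":[0,0,-7.7],"gripper":85},
  {"travel":[-513,-449.5,31],"twist":[0,0,-7.7],"gripper":85},
])

```text
clock: 2.25
ee_pos: [0.5747, 0.0931, 0.2004]
ee_rot: [0.311, 3.126, 0.0]
ft_force: [-0.0, -0.2, 0.5]
finger_gap: 0.0852
```

```bash
python3 - <<'E'
from h import *
f,K,R,t=cam("wrist");s=arm.observe();print(s["clock"],s["ee_pos"],s["joints"].round(2))
np.savez("rackview.npz",f=f,K=K,R=R,t=t)
cv2.imwrite("pics/w1.png",f)
E
```

```text
2.3 [0.57478509 0.0928718  0.20038875] [-0.24  0.47 -0.03  1.96  0.02  0.71  1.09]
```

View pics/w1.png

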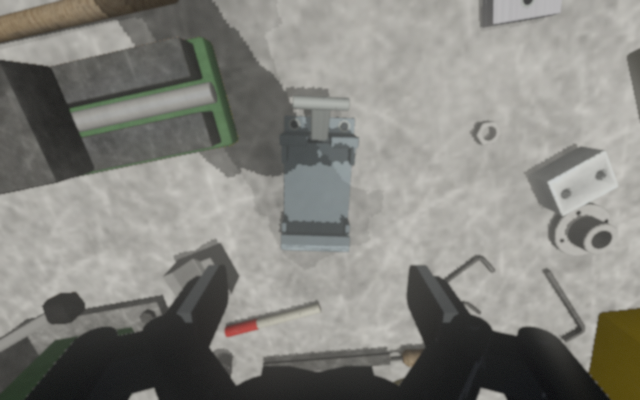

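```bash
python3 - <<'E'
import cv2,numpy as np
f=np.load("rackview.npz")["f"]
c=cv2.resize(f[82:262,255:385],None,fx=4,fy=4,interpolation=cv2.INTER_CUBIC)
c=cv2.rotate(c,cv2.ROTATE_90_CLOCKWISE);cv2.imwrite("pics/w1c.png",c);print(c.shape)
E
```

```text
(520, 720, 3)
```

View pics/w1c.png

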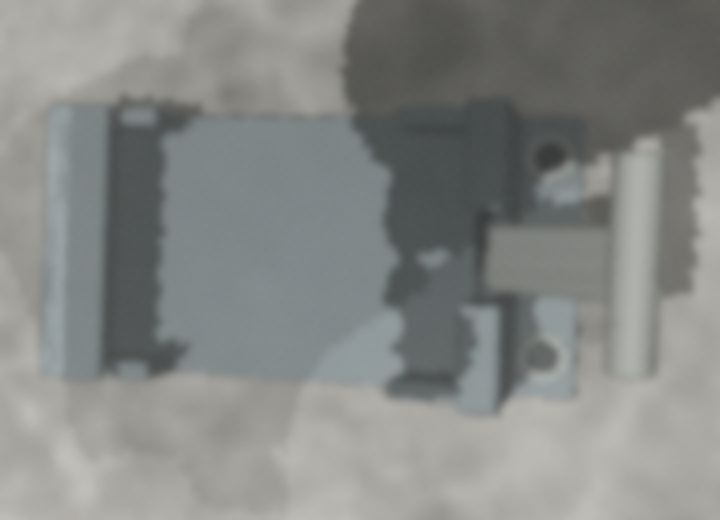

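```bash
python3 - <<'E'
from h import *
d=np.load("rackview.npz");K,R,t=d["K"],d["R"],d["t"]
def o(u,v):return [255+(v-1.5)/4,82+(719-u-1.5)/4]
def r(p,z):return ray([o(*a) for a in p],K,R,t,z)
print("cam",-R.T@t)
L=r([(107,104),(107,376)],.033);print("lip edge",L.round(4),L.mean(0).round(4),np.linalg.norm(L[0]-L[1]))
O=r([(46,104),(42,377)],.037);print("lip outer",O.round(4),O.mean(0).round(4))
W=r([(465,101),(463,410)],.048);print("wall inner",W.round(4),W.mean(0).round(4),np.linalg.norm(W[0]-W[1]))
W2=r([(517,101),(500,412)],.048);print("wall outer",W2.round(4),W2.mean(0).round(4))
F=r([(200,116),(350,117),(200,373),(380,384)],.004);print("floor",F.round(4),[np.degrees(np.arctan2(*(F[i+1]-F[i])[[1,0]])) for i in(0,2)])
G=r([(480,225),(480,297)],.048);print("gap",G.round(4))
print("bar",r([(634,150),(634,378)],.083).round(4))
E
```

```text
cam [0.49457863 0.10971823 0.34333661]
lip edge [[0.6211 0.0443 0.033 ]
 [0.6355 0.116  0.033 ]] [0.6283 0.0802 0.033 ] 0.07304503156699722
lip outer [[0.6369 0.041  0.037 ]
 [0.6526 0.113  0.037 ]] [0.6447 0.077  0.037 ]
wall inner [[0.5266 0.0679 0.048 ]
 [0.5412 0.1384 0.048 ]] [0.5339 0.1031 0.048 ] 0.07195164989320205
wall outer [[0.5151 0.0707 0.048 ]
 [0.5329 0.1401 0.048 ]] [0.524  0.1054 0.048 ]
floor [[0.6054 0.0483 0.004 ]
 [0.5628 0.0587 0.004 ]
 [0.6199 0.1205 0.004 ]
 [0.569  0.1321 0.004 ]] [np.float64(166.37955556500847), np.float64(167.13767445456503)]
gap [[0.5289 0.0969 0.048 ]
 [0.5322 0.1133 0.048 ]]
bar [[0.4926 0.09   0.083 ]
 [0.5014 0.134  0.083 ]]
```

Call:
servo_tool([
  {"travel":[0,0,40],"twist":[0,0,0],"gripper":85},
  {"travel":[0,0,78],"twist":[0,0,0],"gripper":85},
  {"travel":[0,0,78],"twist":[0,0,0],"gripper":85},
  {"travel":[0,0,78],"twist":[0,0,0],"gripper":85},
])

```text
clock: 2.7
ee_pos: [0.5748, 0.0923, 0.1224]
ee_rot: [-0.312, -3.125, 0.001]
ft_force: [-0.1, 0.8, 1.0]
finger_gap: 0.0853
```

```bash
python3 - <<'E'
from h import *
f,K,R,t=cam("wrist");s=arm.observe();print(s["clock"],s["ee_pos"])
np.savez("rackview2.npz",f=f,K=K,R=R,t=t)
p=proj([[.63,.08,.033],[.52,.106,.048],[.5,.11,.083]],K,R,t);print(p)
r0,r1=int(p[:,1].min())-25,int(p[:,1].max())+40
r0=max(r0,0);c0=250;print(r0,r1)
c=cv2.resize(f[r0:r1,c0:395],None,fx=4,fy=4,interpolation=cv2.INTER_CUBIC)
c=cv2.rotate(c,cv2.ROTATE_90_CLOCKWISE)
c=c[:600,:800];cv2.imwrite("pics/w2c.png",c);print(c.shape)
E
```

```text
2.75 [0.57553227 0.09243674 0.12341121]
[[315.14963224 274.03050792]
 [320.16568065 139.75269659]
 [320.74395779 109.94793134]]
84 314
(580, 800, 3)
```

View pics/w2c.png

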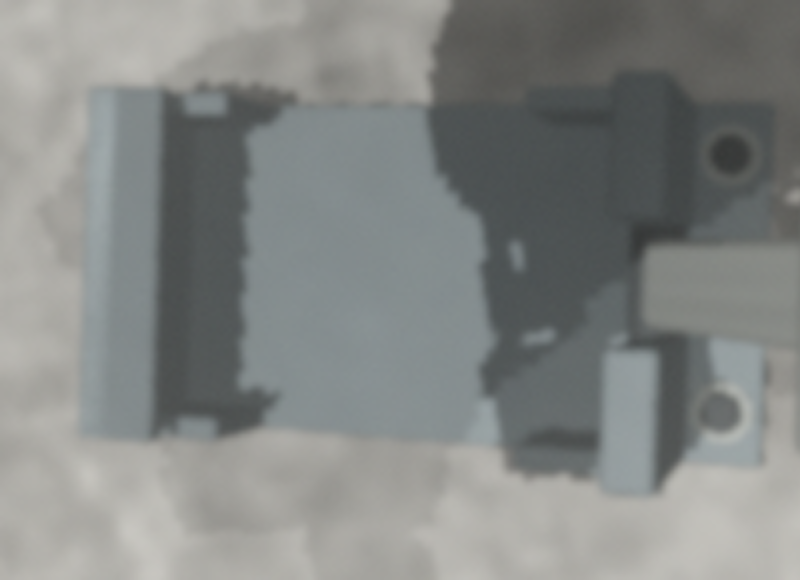

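```bash
python3 - <<'E'
from h import *
d=np.load("rackview2.npz");K,R,t=d["K"],d["R"],d["t"]
def r(p,z):return ray([[250+(v-1.5)/4,84+(919-u-1.5)/4] for u,v in p],K,R,t,z)
c=np.array([.5755,.0930,0]);
for a in (167.5,168.5):
    e=np.array([np.cos(np.radians(a)),np.sin(np.radians(a))]);n=np.array([-e[1],e[0]])
    print(a)
    for nm,p,z in [("lip in",[(163,90),(154,438)],.033),("lip in top",[(163,90),(154,438)],.037),("lip out",[(92,88),(80,436)],.037),("wall in (52.5)",[(613,72),(602,492)],.048),("wall out 62.5",[(668,72),(657,492)],.048),("sidewall end -32.5,+-32/37",[(227,93),(217,438),(227,116),(217,416)],.030),("floor",[(300,104),(420,106),(300,432),(470,443)],.004),("gap",[(640,218),(632,345)],.048)]:
        q=r(p,z)[:,:2]-c[:2];print(nm,(1000*np.c_[q@e,q@n]).round(1).tolist())
E
```

```text
167.5
lip in [[-55.4, 37.0], [-56.1, -36.1]]
lip in top [[-53.0, 36.4], [-53.7, -35.4]]
lip out [[-70.0, 37.3], [-71.5, -36.1]]
wall in (52.5) [[42.3, 35.6], [41.8, -37.6]]
wall out 62.5 [[51.8, 35.3], [51.3, -36.9]]
sidewall end -32.5,+-32/37 [[-42.0, 36.5], [-42.9, -35.7], [-41.9, 31.7], [-43.0, -31.1]]
floor [[-37.2, 37.3], [-8.3, 36.2], [-35.7, -37.1], [4.6, -37.1]]
gap [[47.5, 10.2], [46.5, -11.8]]
168.5
lip in [[-54.7, 38.0], [-56.7, -35.1]]
lip in top [[-52.4, 37.3], [-54.3, -34.5]]
lip out [[-69.3, 38.5], [-72.1, -34.9]]
wall in (52.5) [[42.9, 34.8], [41.1, -38.4]]
wall out 62.5 [[52.4, 34.4], [50.7, -37.8]]
sidewall end -32.5,+-32/37 [[-41.4, 37.2], [-43.5, -34.9], [-41.3, 32.4], [-43.5, -30.3]]
floor [[-36.5, 38.0], [-7.7, 36.4], [-36.4, -36.5], [3.9, -37.2]]
gap [[47.7, 9.4], [46.3, -12.6]]
```

```bash
python3 - <<'E'
from h import *
go(*pose([.413,.309,.135],[-1,np.tan(np.radians(3))]),"pile view")
E
```

```text
pile view travel [202.2 180.1 -11.7] twist [ 0.   0.  -8.4]
```

Call:
servo_tool([
  {"travel":[202,180,-12],"twist":[0,0,-8.4],"gripper":85},
  {"travel":[202,180,-12],"twist":[0,0,-8.4],"gripper":85},
  {"travel":[202,180,-12],"twist":[0,0,-8.4],"gripper":85},
  {"travel":[202,180,-12],"twist":[0,0,-8.4],"gripper":85},
  {"travel":[202,180,-12],"twist":[0,0,-8.4],"gripper":85},
  {"travel":[202,180,-12],"twist":[0,0,-8.4],"gripper":85},
  {"travel":[202,180,-12],"twist":[0,0,-8.4],"gripper":85},
  {"travel":[202,180,-12],"twist":[0,0,-8.4],"gripper":85},
  {"travel":[202,180,-12],"twist":[0,0,-8.4],"gripper":85},
])

```text
clock: 3.65
ee_pos: [0.4139, 0.3078, 0.1352]
ee_rot: [0.086, 3.139, 0.001]
ft_force: [0.0, -0.3, 0.4]
finger_gap: 0.0848
```

```bash
python3 - <<'E'
from h import *
f,K,R,t=cam("wrist");s=arm.observe();print(s["clock"],s["ee_pos"],s["joints"].round(2))
np.savez("pile.npz",f=f,K=K,R=R,t=t)
p=proj([[.413,.309,.021]],K,R,t)[0];print(p)
x,y=int(p[0]),int(p[1])
c=cv2.resize(f[max(0,y-100):y+100,x-100:x+100],None,fx=3,fy=3,interpolation=cv2.INTER_CUBIC)
cv2.imwrite("pics/w3c.png",c);print(c.shape,x,y)
E
```

```text
3.7 [0.41388254 0.30753485 0.1349704 ] [-0.73  0.49 -0.02  2.16  0.03  0.48  0.74]
[317.67808882 199.43396945]
(600, 600, 3) 317 199
```

View pics/w3c.png

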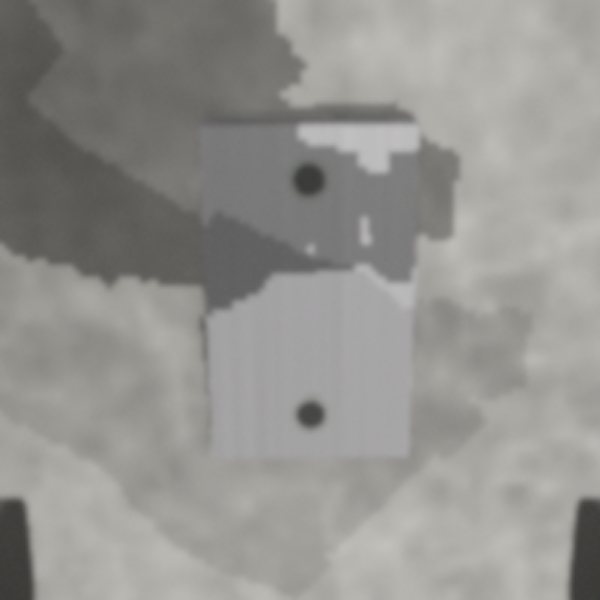

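```bash
python3 - <<'E'
from h import *
d=np.load("pile.npz");K,R,t=d["K"],d["R"],d["t"]
p=np.array([(203,124),(418,122),(213,457),(410,457),(309,180),(311,414)],float)
q=ray(np.c_[217+(p[:,0]-1)/3,99+(p[:,1]-1)/3],K,R,t,.021)
print(q.round(4),"c",q[:4].mean(0).round(4),q[4:].mean(0).round(4))
def an(v):return np.degrees(np.arctan2(v[1],v[0]))
a=[an(q[0]-q[2]),an(q[1]-q[3]),an(q[4]-q[5]),an(q[0]-q[1])+90,an(q[2]-q[3])+90];print(np.round(a,1),np.linalg.norm(q[4]-q[5]),np.linalg.norm(q[0]-q[1]),np.linalg.norm(q[0]-q[2]))
E
```

```text
[[0.3614 0.2849 0.021 ]
 [0.364  0.3426 0.021 ]
 [0.4605 0.2792 0.021 ]
 [0.4637 0.3386 0.021 ]
 [0.378  0.3125 0.021 ]
 [0.4479 0.3095 0.021 ]] c [0.4124 0.3113 0.021 ] [0.413 0.311 0.021]
[176.7 177.7 177.5  -2.6  -3.1] 0.06995127583740426 0.05777763734429153 0.09925782752343035
```

```bash
python3 - <<'E'
from h import *
a=np.radians(177.3)
go(*pose([.4127,.311,-.002],[np.cos(a),np.sin(a)]))
E
```

```text
travel [  1.5   3.4 137. ] twist [ 0.   0.1 -0.5]
```

Call:
servo_tool([
  {"travel":[1.5,3.5,20],"twist":[0,0,-0.5],"gripper":85},
  {"travel":[1.5,3.5,50],"twist":[0,0,-0.5],"gripper":85},
  {"travel":[1.5,3.5,80],"twist":[0,0,-0.5],"gripper":85},
  {"travel":[1.5,3.5,105],"twist":[0,0,-0.5],"gripper":85},
  {"travel":[1.5,3.5,122],"twist":[0,0,-0.5],"gripper":85},
  {"travel":[1.5,3.5,132],"twist":[0,0,-0.5],"gripper":85},
  {"travel":[1.5,3.5,136],"twist":[0,0,-0.5],"gripper":85},
  {"travel":[1.5,3.5,136.5],"twist":[0,0,-0.5],"gripper":85},
  {"travel":[1.5,3.5,136.5],"twist":[0,0,-0.5],"gripper":85},
])

```text
clock: 4.6
ee_pos: [0.4118, 0.3122, -0.0016]
ee_rot: [0.07, 3.14, 0.001]
ft_force: [1.2, 0.3, 0.1]
finger_gap: 0.0845
```

Call:
servo_tool([
  {"travel":[0,0,0],"twist":[0,0,0],"gripper":70},
  {"travel":[0,0,0],"twist":[0,0,0],"gripper":62},
  {"travel":[0,0,0],"twist":[0,0,0],"gripper":50},
  {"travel":[0,0,0],"twist":[0,0,0],"gripper":50},
  {"travel":[0,0,0],"twist":[0,0,0],"gripper":50},
  {"travel":[0,0,0],"twist":[0,0,0],"gripper":50},
  {"travel":[0,0,0],"twist":[0,0,0],"gripper":50},
  {"travel":[0,0,0],"twist":[0,0,0],"gripper":50},
])

```text
clock: 5.4
ee_pos: [0.4115, 0.312, -0.0013]
ee_rot: [0.07, 3.14, 0.0]
ft_force: [-0.3, -1.9, 10.1]
finger_gap: 0.0587
```

Call:
servo_tool([
  {"travel":[0,0,-1],"twist":[0,0,0],"gripper":40},
  {"travel":[0,0,-3],"twist":[0,0,0],"gripper":40},
  {"travel":[0,0,-8],"twist":[0,0,0],"gripper":40},
  {"travel":[0,0,-16],"twist":[0,0,0],"gripper":40},
  {"travel":[0,0,-26],"twist":[0,0,0],"gripper":40},
  {"travel":[0,0,-40],"twist":[0,0,0],"gripper":40},
  {"travel":[0,0,-60],"twist":[0,0,0],"gripper":40},
  {"travel":[0,0,-80],"twist":[0,0,0],"gripper":40},
  {"travel":[0,0,-100],"twist":[0,0,0],"gripper":40},
  {"travel":[0,0,-115],"twist":[0,0,0],"gripper":40},
  {"travel":[0,0,-120],"twist":[0,0,0],"gripper":40},
  {"travel":[0,0,-120],"twist":[0,0,0],"gripper":40},
  {"travel":[0,0,-120],"twist":[0,0,0],"gripper":40},
  {"travel":[0,0,-120],"twist":[0,0,0],"gripper":40},
])

```text
clock: 6.8
ee_pos: [0.4109, 0.3119, 0.1171]
ee_rot: [-0.069, -3.14, 0.001]
ft_force: [-0.5, 0.2, -3.5]
finger_gap: 0.0586
```

```bash
python3 - <<'E'
from h import *
out=[]
f,K,R,t=cam("wrist");s=arm.observe();print(s["ft_force"].round(1),s["wrist_torque"].round(2),s["ee_pos"])
g,K2,R2,t2=cam("side");p=proj([s["ee_pos"]],K2,R2,t2)[0].astype(int);print(p)
a=cv2.resize(f[200:400,170:470],(600,400))
b=cv2.resize(g[p[1]-50:p[1]+50,p[0]-50:p[0]+50],(400,400),interpolation=cv2.INTER_CUBIC)
cv2.imwrite("pics/g1.png",cv2.resize(np.hstack([a,b]),(800,320)))
E
```

```text
[-0.4  0.4 -2.6] [0.   0.02 0.02] [0.41093901 0.31192227 0.11704542]
[226 183]
```

View pics/g1.png

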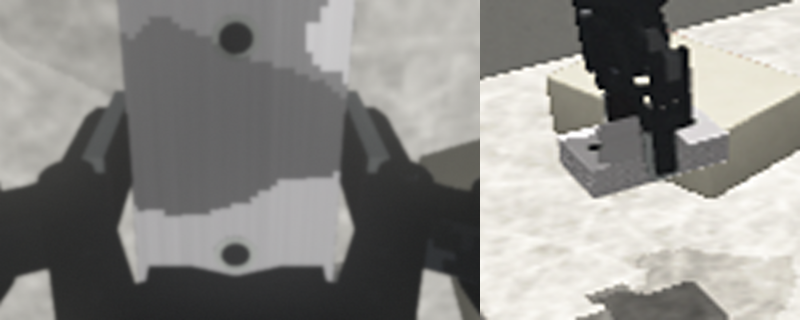

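```bash
python3 - <<'E'
from h import *
s=arm.observe();c=arm.read_camera("wrist");T=np.array(c["tool_from_camera"]);g=cv2.cvtColor(c["frame"],cv2.COLOR_BGR2GRAY)
P=[]
for x,y in [(317,224),(317,359)]:
    w=g[y-11:y+12,x-11:x+12].astype(float);wt=np.clip(75-w,0,None);yy,xx=np.mgrid[-11:12,-11:12]
    u=x+(wt*xx).sum()/wt.sum();v=y+(wt*yy).sum()/wt.sum()
    d=T[:3,:3]@[(u-c["cx"])/c["fx"],(v-c["cy"])/c["fy"],1];o=T[:3,3]
    P.append(o+d*((-.0223-o[2])/d[2]));print(u,v,P[-1].round(4))
P=np.array(P);print(P.mean(0).round(4),np.linalg.norm(P[0]-P[1]),np.degrees(np.arctan2(*(P[0]-P[1])[[1,0]])))
E
```

```text
316.703509347327 223.7044932764841 [ 0.0334  0.0005 -0.0223]
316.72873900293257 358.9902248289345 [-0.0369  0.0005 -0.0223]
[-0.0017  0.0005 -0.0223] 0.07029298357443557 -0.00027534920107917527
```

```bash
cat >>h.py <<'E'
A=np.radians(166.9);EX=np.array([np.cos(A),np.sin(A),0]);EY=np.array([-EX[1],EX[0],0]);PK=np.array([.5857,.0909,.004])
CT=np.array([-.0017,.0005,-.0013])
def pw(x,y,z):return PK+(x*EX+y*EY)/1000+np.array([0,0,z/1000])
def pile(x,y,z,th):
    _,R=pose([0,0,0],EX,th);return pw(x,y,z)-R@CT,R
E
python3 - <<'E'
from h import *
go(*pile(15,0,100,30),"A")
E
```

```text
A travel [-167.3 -210.6   13.5] twist [-2.8 29.9 10.3]
```

Call:
servo_tool([
  {"travel":[-20,-25,-20],"twist":[-0.7,7.5,2.5],"gripper":40},
  {"travel":[-50,-60,-25],"twist":[-1.4,15,5],"gripper":40},
  {"travel":[-80,-100,-25],"twist":[-2.1,22.5,7.5],"gripper":40},
  {"travel":[-110,-140,-25],"twist":[-2.8,29.9,10.3],"gripper":40},
  {"travel":[-140,-175,-15],"twist":[-2.8,29.9,10.3],"gripper":40},
  {"travel":[-160,-200,0],"twist":[-2.8,29.9,10.3],"gripper":40},
  {"travel":[-167,-210.5,13],"twist":[-2.8,29.9,10.3],"gripper":40},
  {"travel":[-167,-210.5,13],"twist":[-2.8,29.9,10.3],"gripper":40},
  {"travel":[-167,-210.5,13],"twist":[-2.8,29.9,10.3],"gripper":40},
  {"travel":[-167,-210.5,13],"twist":[-2.8,29.9,10.3],"gripper":40},
])

```text
clock: 7.95
ee_pos: [0.5682, 0.0968, 0.1054]
ee_rot: [-0.294, -2.604, -0.082]
ft_force: [0.1, 0.3, -3.3]
finger_gap: 0.0584
```

```bash
python3 - <<'E'
from h import *
s=arm.observe();print(s["joints"].round(2),s["ft_force"].round(1))
go(*pile(15,0,100,30),"A err")
go(*pile(15,0,45,30),"B0")
go(*pile(15,0,27,30),"B")
go(*pile(5.2,0,26.5,30),"C")
g,K,R,t=cam("side");p=proj([pw(0,0,40)],K,R,t)[0].astype(int)
cv2.imwrite("pics/s2.png",cv2.resize(g[p[1]-75:p[1]+45,p[0]-70:p[0]+70],None,fx=5,fy=5,interpolation=cv2.INTER_CUBIC))
# check spots in tool frame
c=arm.read_camera("wrist");T=np.array(c["tool_from_camera"]);gr=cv2.cvtColor(c["frame"],cv2.COLOR_BGR2GRAY)
for x,y in [(317,224),(317,359)]:
    w=gr[y-11:y+12,x-11:x+12];print(w.min(),np.argwhere(w==w.min()).mean(0)-11)
E
```

```text
[-0.08  0.79 -0.14  1.69 -0.12  1.15  1.23] [ 0.1  0.3 -3.3]
A err travel [-2.  -2.2  0.8] twist [ 0.  -0.   0.2]
B0 travel [-29.5  -2.4  48.5] twist [ 0.  -0.   0.2]
B travel [-38.5  -2.4  64. ] twist [ 0.  -0.   0.2]
C travel [-47.2  -2.4  59.6] twist [ 0.  -0.   0.2]
75 [-3.2  1. ]
35 [ 4. -2.]
```

View pics/s2.png

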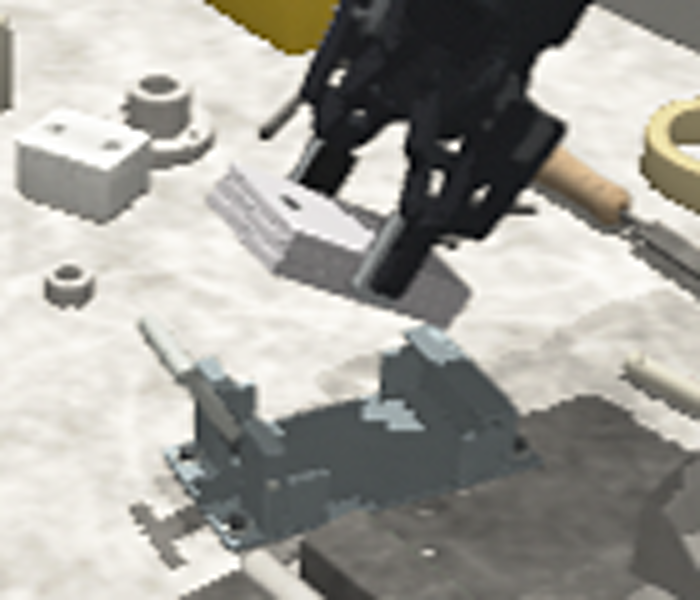

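Call:
servo_tool([
  {"travel":[-10,-2.4,15],"twist":[0,0,0.2],"gripper":40},
  {"travel":[-20,-2.4,32],"twist":[0,0,0.2],"gripper":40},
  {"travel":[-29.5,-2.4,48.5],"twist":[0,0,0.2],"gripper":40},
  {"travel":[-29.5,-2.4,48.5],"twist":[0,0,0.2],"gripper":40},
  {"travel":[-29.5,-2.4,48.5],"twist":[0,0,0.2],"gripper":40},
])

```text
clock: 8.55
ee_pos: [0.569, 0.092, 0.047]
ee_rot: [-0.303, -2.601, -0.079]
ft_force: [0.1, -0.5, -3.3]
finger_gap: 0.0588
```

```bash
python3 - <<'E'
from h import *
s=arm.observe();print(s["ft_force"].round(1))
go(*pile(15,0,45,30),"B0 err")
go(*pile(15,0,27,30),"B")
go(*pile(5.2,0,26.5,30),"C")
E
```

```text
[ 0.1 -0.5 -3.3]
B0 err travel [ 1.4  2.2 -1.2] twist [-0.  -0.1 -0.2]
B travel [-7.6  2.2 14.4] twist [-0.  -0.1 -0.2]
C travel [-16.4   2.2   9.9] twist [-0.  -0.1 -0.2]
```

```bash
python3 - <<'E'
from h import *
for i in range(5):
    arm.read_camera("wrist");s=arm.observe();print((s["ee_pos"]*1000).round(2),s["ee_rot"].round(4))
go(*pile(15,0,45,30),"B0 err")
go(*pile(15,0,27,30),"B")
go(*pile(5.2,0,26.5,30),"C")
E
```

```text
[569.51  92.06  47.7 ] [-0.3027 -2.602  -0.0795]
[569.84  92.06  48.2 ] [-0.3027 -2.603  -0.0798]
[570.    92.07  48.45] [-0.3028 -2.6036 -0.08  ]
[570.06  92.06  48.61] [-0.3028 -2.6039 -0.08  ]
[570.06  92.06  48.67] [-0.3028 -2.604  -0.0801]
B0 err travel [1.4 1.9 0.8] twist [ 0.   0.1 -0.2]
B travel [-7.5  1.9 16.4] twist [ 0.   0.1 -0.2]
C travel [-16.3   2.   11.9] twist [ 0.   0.1 -0.2]
```

Call:
servo_tool([
  {"travel":[0,1.9,4],"twist":[0,0,-0.2],"gripper":40},
  {"travel":[-3,1.9,9],"twist":[0,0,-0.2],"gripper":40},
  {"travel":[-6,1.9,14],"twist":[0,0,-0.2],"gripper":40},
  {"travel":[-7.5,1.9,16.4],"twist":[0,0,-0.2],"gripper":40},
  {"travel":[-7.5,1.9,16.4],"twist":[0,0,-0.2],"gripper":40},
  {"travel":[-7.5,1.9,16.4],"twist":[0,0,-0.2],"gripper":40},
  {"travel":[-7.5,1.9,16.4],"twist":[0,0,-0.2],"gripper":40},
])

```text
clock: 9.5
ee_pos: [0.5685, 0.0942, 0.0302]
ee_rot: [-0.298, -2.604, -0.081]
ft_force: [0.0, -0.1, -2.3]
finger_gap: 0.0584
```

```bash
python3 - <<'E'
from h import *
g,K,R,t=cam("side");s=arm.observe();print(s["ft_force"].round(1),s["clock"])
go(*pile(15,0,27,30),"B err")
go(*pile(5.2,0,26.5,30),"C")
p=proj([pw(0,0,40)],K,R,t)[0].astype(int)
cv2.imwrite("pics/s3.png",cv2.resize(g[p[1]-60:p[1]+45,p[0]-70:p[0]+70],None,fx=5,fy=5,interpolation=cv2.INTER_CUBIC))
E
```

```text
[-0.1 -0.3 -2.8] 9.55
B err travel [-0.1  0.2 -0.6] twist [0. 0. 0.]
C travel [-8.8  0.1 -5. ] twist [0. 0. 0.]
```

View pics/s3.png

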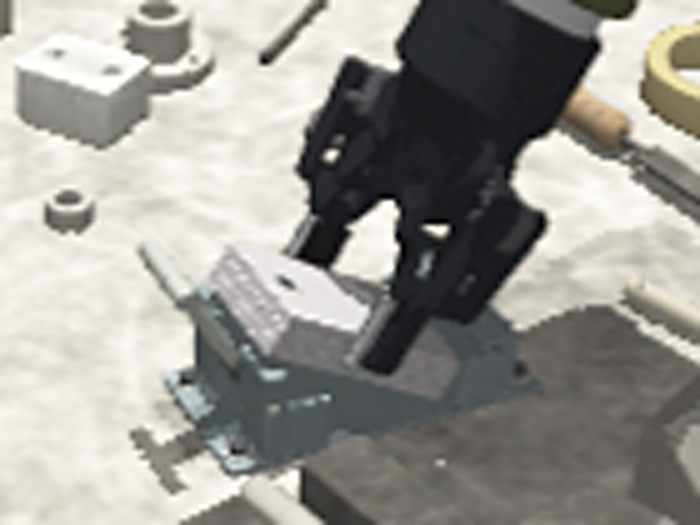

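Call:
servo_tool([
  {"travel":[-3,0,-1.7],"twist":[0,0,0],"gripper":40},
  {"travel":[-6,0,-3.4],"twist":[0,0,0],"gripper":40},
  {"travel":[-8.8,0.1,-5],"twist":[0,0,0],"gripper":40},
  {"travel":[-8.8,0.1,-5],"twist":[0,0,0],"gripper":40},
  {"travel":[-8.8,0.1,-5],"twist":[0,0,0],"gripper":40},
  {"travel":[-8.8,0.1,-5],"twist":[0,0,0],"gripper":40},
])

```text
clock: 10.15
ee_pos: [0.5781, 0.092, 0.03]
ee_rot: [-0.298, -2.603, -0.081]
ft_force: [0.4, 0.5, -3.1]
finger_gap: 0.0589
```

```bash
python3 - <<'E'
from h import *
s=arm.observe();print(s["ft_force"].round(1),s["clock"],s["wrist_torque"].round(2))
for th in (30,26,22,18,14,10,7,4):
    sn=np.sin(np.radians(th));go(*pile(10.5*sn,0,50*sn+1.5,th),th)
E
```

```text
[ 0.4  0.5 -3.1] 10.15 [-0.25 -0.83  0.01]
30 travel [-0.1  0.1 -0.3] twist [ 0. -0.  0.]
26 travel [-2.3  0.1  2.1] twist [ 0. -4.  0.]
22 travel [-4.6  0.1  4.7] twist [ 0. -8.  0.]
18 travel [-6.9  0.1  7.3] twist [  0. -12.   0.]
14 travel [-9.3  0.1  9.9] twist [  0. -16.   0.]
10 travel [-11.8   0.1  12.6] twist [  0. -20.   0.]
7 travel [-13.6   0.1  14.6] twist [  0. -23.   0.]
4 travel [-15.5   0.1  16.7] twist [  0. -26.   0.]
```

Call:
servo_tool([
  {"travel":[-1.2,0.1,1],"twist":[0,-2,0],"gripper":40},
  {"travel":[-2.3,0.1,2.1],"twist":[0,-4,0],"gripper":40},
  {"travel":[-3.5,0.1,3.4],"twist":[0,-6,0],"gripper":40},
  {"travel":[-4.6,0.1,4.7],"twist":[0,-8,0],"gripper":40},
  {"travel":[-5.8,0.1,6],"twist":[0,-10,0],"gripper":40},
  {"travel":[-6.9,0.1,7.3],"twist":[0,-12,0],"gripper":40},
  {"travel":[-8.1,0.1,8.6],"twist":[0,-14,0],"gripper":40},
  {"travel":[-9.3,0.1,9.9],"twist":[0,-16,0],"gripper":40},
  {"travel":[-9.3,0.1,9.9],"twist":[0,-16,0],"gripper":40},
  {"travel":[-9.3,0.1,9.9],"twist":[0,-16,0],"gripper":40},
  {"travel":[-9.3,0.1,9.9],"twist":[0,-16,0],"gripper":40},
])

```text
clock: 11.25
ee_pos: [0.5815, 0.0915, 0.0169]
ee_rot: [-0.33, -2.879, -0.042]
ft_force: [1.4, 1.0, -2.9]
finger_gap: 0.0587
```

```bash
python3 - <<'E'
from h import *
s=arm.observe();print(s["ft_force"].round(1),s["clock"],s["wrist_torque"].round(2))
for th in (14,10,7,4,2,0):
    sn=np.sin(np.radians(th));go(*pile(10.5*sn,0,50*sn+1.5,th),th)
E
```

```text
[ 1.4  1.  -2.9] 11.25 [-0.04 -0.62  0.  ]
14 travel [ 0.2 -0.1  0.2] twist [ 0. -0.  0.]
10 travel [-1.4 -0.1  3.4] twist [ 0. -4.  0.]
7 travel [-2.6 -0.1  5.9] twist [ 0. -7.  0.]
4 travel [-3.9 -0.1  8.4] twist [  0. -10.   0.]
2 travel [-4.7 -0.1 10. ] twist [  0. -12.   0.]
0 travel [-5.5 -0.1 11.7] twist [  0. -14.   0.]
```

Call:
servo_tool([
  {"travel":[-0.7,0,1.7],"twist":[0,-2,0],"gripper":40},
  {"travel":[-1.4,0,3.4],"twist":[0,-4,0],"gripper":40},
  {"travel":[-2.2,0,5],"twist":[0,-6,0],"gripper":40},
  {"travel":[-3,0,6.7],"twist":[0,-8,0],"gripper":40},
  {"travel":[-3.9,0,8.4],"twist":[0,-10,0],"gripper":40},
  {"travel":[-3.9,0,8.4],"twist":[0,-10,0],"gripper":40},
  {"travel":[-3.9,0,8.4],"twist":[0,-10,0],"gripper":40},
  {"travel":[-3.9,0,8.4],"twist":[0,-10,0],"gripper":40},
])

```text
clock: 12.05
ee_pos: [0.5829, 0.0911, 0.0076]
ee_rot: [-0.35, -3.051, -0.013]
ft_force: [0.8, 0.1, -2.9]
finger_gap: 0.0586
```

```bash
python3 - <<'E'
from h import *
s=arm.observe();print(s["ft_force"].round(1),s["clock"],s["wrist_torque"].round(2))
for th in (4,2,0):
    sn=np.sin(np.radians(th));go(*pile(10.5*sn,0,50*sn+1.5,th),th)
go(*pile(0,0,0.5,0),"low")
E
```

```text
[ 0.8  0.1 -2.9] 12.05 [ 0.01 -0.14 -0.01]
4 travel [-0.2 -0.  -0.2] twist [ 0.  -0.1  0. ]
2 travel [-0.7 -0.   1.6] twist [ 0.  -2.1  0. ]
0 travel [-1.3 -0.   3.3] twist [ 0.  -4.1  0. ]
low travel [-1.4 -0.   4.3] twist [ 0.  -4.1  0. ]
```

Call:
servo_tool([
  {"travel":[-0.7,0,1.6],"twist":[0,-2,0],"gripper":40},
  {"travel":[-1.3,0,3.3],"twist":[0,-4.1,0],"gripper":40},
  {"travel":[-1.4,0,3.8],"twist":[0,-4.1,0],"gripper":40},
  {"travel":[-1.4,0,4.3],"twist":[0,-4.1,0],"gripper":40},
  {"travel":[-1.4,0,4.3],"twist":[0,-4.1,0],"gripper":40},
  {"travel":[-1.4,0,4.3],"twist":[0,-4.1,0],"gripper":40},
  {"travel":[-1.4,0,4.3],"twist":[0,-4.1,0],"gripper":40},
])

```text
clock: 12.75
ee_pos: [0.5842, 0.0906, 0.0033]
ee_rot: [0.358, 3.119, 0.001]
ft_force: [-0.1, 0.4, -2.6]
finger_gap: 0.0588
```

```bash
python3 - <<'E'
from h import *
s=arm.observe();print(s["ft_force"].round(1),s["clock"],s["wrist_torque"].round(2))
go(*pile(0,0,0.5,0),"low")
E
```

```text
[-0.1  0.4 -2.6] 12.75 [-0.01  0.01  0.01]
low travel [0.3 0.1 0.1] twist [0.  0.1 0. ]
```

Call:
servo_tool([
  {"travel":[0,0,0.5],"twist":[0,0,0],"gripper":40},
  {"travel":[0,0,1],"twist":[0,0,0],"gripper":40},
  {"travel":[0,0,1],"twist":[0,0,0],"gripper":40},
  {"travel":[0,0,1],"twist":[0,0,0],"gripper":40},
])

```text
clock: 13.15
ee_pos: [0.5843, 0.0907, 0.0028]
ee_rot: [0.358, 3.119, 0.001]
ft_force: [-1.4, -0.6, 5.8]
finger_gap: 0.0587
```

Call:
servo_tool([
  {"travel":[0,0,0.8],"twist":[0,0,0],"gripper":61},
  {"travel":[0,0,0.8],"twist":[0,0,0],"gripper":64},
  {"travel":[0,0,0.8],"twist":[0,0,0],"gripper":72},
  {"travel":[0,0,0.8],"twist":[0,0,0],"gripper":80},
  {"travel":[0,0,0.8],"twist":[0,0,0],"gripper":85},
  {"travel":[0,0,0.8],"twist":[0,0,0],"gripper":85},
])

```text
clock: 13.75
ee_pos: [0.5841, 0.0908, 0.0015]
ee_rot: [0.358, 3.119, 0.001]
ft_force: [0.1, -0.6, -0.4]
finger_gap: 0.0851
```

Call:
servo_tool([
  {"travel":[0,0,-5],"twist":[0,0,0],"gripper":85},
  {"travel":[0,0,-15],"twist":[0,0,0],"gripper":85},
  {"travel":[0,0,-35],"twist":[0,0,0],"gripper":85},
  {"travel":[0,0,-60],"twist":[0,0,0],"gripper":85},
  {"travel":[0,0,-90],"twist":[0,0,0],"gripper":85},
  {"travel":[0,0,-125],"twist":[0,0,0],"gripper":85},
  {"travel":[0,0,-130],"twist":[0,0,0],"gripper":85},
  {"travel":[0,0,-130],"twist":[0,0,0],"gripper":85},
  {"travel":[0,0,-130],"twist":[0,0,0],"gripper":85},
])

```text
clock: 14.65
ee_pos: [0.5834, 0.0907, 0.1313]
ee_rot: [0.357, 3.12, 0.001]
ft_force: [0.7, 0.4, 0.6]
finger_gap: 0.0855
```

```bash
python3 - <<'E'
from h import *
f,K,R,t=cam("wrist");s=arm.observe();print(s["ft_force"].round(1),s["clock"],s["ee_pos"])
p=proj([pw(0,0,21)],K,R,t)[0].astype(int);print(p,"keeper",proj([pw(90,0,80)],K,R,t))
q=proj([pw(x,y,21) for x in(-50,50) for y in (-30,30)],K,R,t);print("expected corners",q.round(1).tolist())
y0,x0=max(0,p[1]-120),p[0]-75
np.savez("final.npz",f=f,K=K,R=R,t=t,o=[x0,y0])
cv2.imwrite("pics/w4.png",cv2.rotate(cv2.resize(f[y0:y0+200,x0:x0+150],None,fx=4,fy=4,interpolation=cv2.INTER_CUBIC),cv2.ROTATE_90_CLOCKWISE));print(x0,y0)
E
```

```text
[-0.7 -0.2 -0.2] 14.7 [0.58319695 0.09067539 0.130726  ]
[317 205] keeper [[317.44803888  89.09903524]]
expected corners [[351.0, 259.4], [283.4, 259.4], [355.5, 145.7], [279.1, 145.7]]
242 85
```

View pics/w4.png

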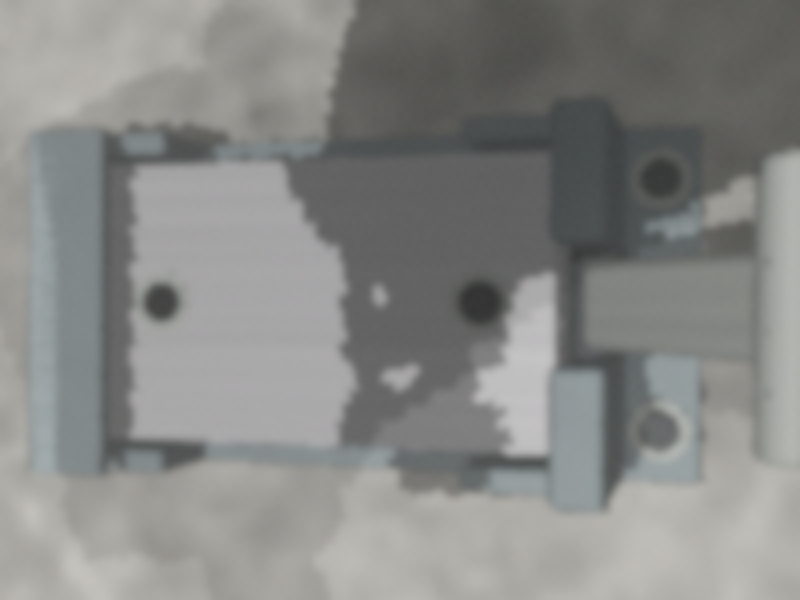

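```bash
python3 - <<'E'
from h import *
d=np.load("final.npz");x0,y0=d["o"]
px=[[x0+(v-1.5)/4,y0+(799-u-1.5)/4] for u,v in [(161,301),(480,302),(780,308)]]
for i,z in((0,.025),(1,.025),(2,.086)):
    q=ray([px[i]],d["K"],d["R"],d["t"],z)[0]-PK;print((1000*np.array([q@EX,q@EY,q[2]])).round(1))
_,R=pose([0,0,0],EX)
s=arm.observe();q=s["ee_pos"]-PK;print("tcp",(1000*np.array([q@EX,q@EY,q[2]])).round(1))
go(pw(125,0,115),R,"up");go(pw(125,0,76),R,"start")
E
```

```text
[-35.1   0.3  21. ]
[35.2  0.1 21. ]
[89.8 -0.7 82. ]
tcp [  2.4   0.8 126.7]
up travel [122.6   0.8  11.6] twist [0. 0. 0.]
start travel [122.6   0.8  50.6] twist [0. 0. 0.]
```

Call:
servo_tool([
  {"travel":[40,0.8,0],"twist":[0,0,0],"gripper":0},
  {"travel":[80,0.8,0],"twist":[0,0,0],"gripper":0},
  {"travel":[115,0.8,0],"twist":[0,0,0],"gripper":0},
  {"travel":[123,0.8,0],"twist":[0,0,0],"gripper":0},
  {"travel":[123,0.8,10],"twist":[0,0,0],"gripper":0},
  {"travel":[123,0.8,25],"twist":[0,0,0],"gripper":0},
  {"travel":[123,0.8,42],"twist":[0,0,0],"gripper":0},
  {"travel":[123,0.8,50],"twist":[0,0,0],"gripper":0},
  {"travel":[123,0.8,50],"twist":[0,0,0],"gripper":0},
  {"travel":[123,0.8,50],"twist":[0,0,0],"gripper":0},
  {"travel":[123,0.8,50],"twist":[0,0,0],"gripper":0},
])

```text
clock: 15.8
ee_pos: [0.4648, 0.1193, 0.0816]
ee_rot: [0.358, 3.118, 0.001]
ft_force: [0.2, -0.4, 0.2]
finger_gap: -0.0001
```

Call:
servo_tool([
  {"travel":[-8,0,0],"twist":[0,0,0],"gripper":0},
  {"travel":[-14,0,0],"twist":[0,0,0],"gripper":0},
  {"travel":[-20,0,0],"twist":[0,0,0],"gripper":0},
  {"travel":[-26,0,0],"twist":[0,0,0],"gripper":0},
  {"travel":[-32,0,0],"twist":[0,0,0],"gripper":0},
  {"travel":[-38,0,0],"twist":[0,0,0],"gripper":0},
  {"travel":[-44,0,0],"twist":[0,0,0],"gripper":0},
  {"travel":[-50,0,0],"twist":[0,0,0],"gripper":0},
  {"travel":[-56,0,0],"twist":[0,0,0],"gripper":0},
  {"travel":[-62,0,0],"twist":[0,0,0],"gripper":0},
  {"travel":[-68,0,0],"twist":[0,0,0],"gripper":0},
  {"travel":[-74,0,0],"twist":[0,0,0],"gripper":0},
  {"travel":[-80,0,0],"twist":[0,0,0],"gripper":0},
  {"travel":[-80,0,0],"twist":[0,0,0],"gripper":0},
  {"travel":[-80,0,0],"twist":[0,0,0],"gripper":0},
])

```text
clock: 17.3
ee_pos: [0.5426, 0.1012, 0.0815]
ee_rot: [0.358, 3.118, 0.001]
ft_force: [-0.3, -0.4, -0.9]
finger_gap: -0.0002
```

```bash
python3 - <<'E'
from h import *
s=arm.observe();q=s["ee_pos"]-PK;print("tcp",(1000*np.array([q@EX,q@EY,q[2]])).round(1),s["ft_force"].round(1),s["clock"])
c=[]
g,K,R,t=cam("side");p=proj([pw(20,0,60)],K,R,t)[0].astype(int)
a=cv2.resize(g[p[1]-50:p[1]+50,p[0]-50:p[0]+50],(500,500),interpolation=cv2.INTER_CUBIC)
cv2.imwrite("pics/k1.png",a)
print("bar proj for phi",[(ph,(((proj([pw(59.5-62*np.sin(ph),0,28+62*np.cos(ph))],K,R,t)[0]-p+50)*5).round()).tolist()) for ph in(-.5,0,.3,.6,.9)])
E
```

```text
tcp [44.3 -0.3 77.5] [-0.3 -0.4 -0.9] 17.3
bar proj for phi [(-0.5, [106.0, 243.0]), (0, [172.0, 213.0]), (0.3, [212.0, 209.0]), (0.6, [246.0, 216.0]), (0.9, [273.0, 234.0])]
```

View pics/k1.png

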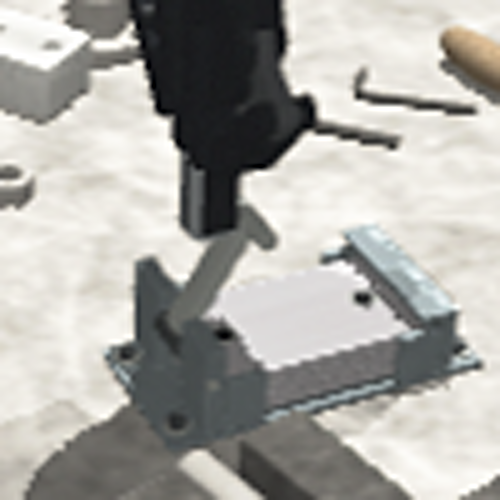

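Call:
servo_tool([
  {"travel":[4,0,-8],"twist":[0,0,0],"gripper":0},
  {"travel":[4,0,-20],"twist":[0,0,0],"gripper":0},
  {"travel":[-2,0,-25],"twist":[0,0,0],"gripper":0},
  {"travel":[-17,0,-25],"twist":[0,0,0],"gripper":0},
  {"travel":[-19,0,-22],"twist":[0,0,0],"gripper":0},
  {"travel":[-20,0,-12],"twist":[0,0,0],"gripper":0},
  {"travel":[-22,0,-5],"twist":[0,0,0],"gripper":0},
  {"travel":[-26,0,1],"twist":[0,0,0],"gripper":0},
  {"travel":[-30,0,6],"twist":[0,0,0],"gripper":0},
  {"travel":[-34,0,11],"twist":[0,0,0],"gripper":0},
  {"travel":[-37,0,16],"twist":[0,0,0],"gripper":0},
  {"travel":[-40,0,22],"twist":[0,0,0],"gripper":0},
  {"travel":[-42,0,28],"twist":[0,0,0],"gripper":0},
  {"travel":[-43,0,34],"twist":[0,0,0],"gripper":0},
  {"travel":[-44,0,38],"twist":[0,0,0],"gripper":0},
  {"travel":[-44,0,41],"twist":[0,0,0],"gripper":0},
  {"travel":[-44,0,43],"twist":[0,0,0],"gripper":0},
  {"travel":[-44,0,44.5],"twist":[0,0,0],"gripper":0},
  {"travel":[-44,0,44.5],"twist":[0,0,0],"gripper":0},
  {"travel":[-44,0,44.5],"twist":[0,0,0],"gripper":0},
])

```text
clock: 19.35
ee_pos: [0.5851, 0.0913, 0.0371]
ee_rot: [0.357, 3.119, 0.001]
ft_force: [-0.8, 0.3, 1.0]
finger_gap: -0.0
```

```bash
python3 - <<'E'
from h import *
s=arm.observe();q=s["ee_pos"]-PK;print("tcp",(1000*np.array([q@EX,q@EY,q[2]])).round(1),s["ft_force"].round(1),s["wrist_torque"].round(2),s["clock"])
E
```

```text
tcp [ 0.7 -0.2 33.1] [-0.8  0.3  1. ] [-0.14  0.04  0.02] 19.35
```

Little force yet; press a couple of mm further until the stop answers.

Call:
servo_tool([
  {"travel":[0,0,0.7],"twist":[0,0,0],"gripper":0},
  {"travel":[0,0,1.4],"twist":[0,0,0],"gripper":0},
  {"travel":[0,0,2],"twist":[0,0,0],"gripper":0},
  {"travel":[0,0,2],"twist":[0,0,0],"gripper":0},
  {"travel":[0,0,2],"twist":[0,0,0],"gripper":0},
])

```text
clock: 19.85
ee_pos: [0.5852, 0.0913, 0.0363]
ee_rot: [0.358, 3.119, 0.001]
ft_force: [-4.1, -0.0, 16.5]
finger_gap: -0.0
```

Call:
servo_tool([
  {"travel":[0,0,-5],"twist":[0,0,0],"gripper":0},
  {"travel":[0,0,-20],"twist":[0,0,0],"gripper":0},
  {"travel":[0,0,-45],"twist":[0,0,0],"gripper":0},
  {"travel":[0,0,-75],"twist":[0,0,0],"gripper":0},
  {"travel":[0,0,-100],"twist":[0,0,0],"gripper":0},
  {"travel":[0,0,-110],"twist":[0,0,0],"gripper":0},
  {"travel":[0,0,-110],"twist":[0,0,0],"gripper":0},
  {"travel":[0,0,-110],"twist":[0,0,0],"gripper":0},
  {"travel":[0,0,-110],"twist":[0,0,0],"gripper":0},
])

```text
clock: 20.75
ee_pos: [0.5843, 0.0912, 0.1439]
ee_rot: [0.358, 3.121, -0.0]
ft_force: [0.3, -0.2, -0.1]
finger_gap: 0.0
```

```bash
python3 - <<'E'
from h import *
f,K,R,t=cam("wrist");s=arm.observe();print(s["ft_force"].round(1),s["clock"],s["ee_pos"])
g=cv2.cvtColor(f,cv2.COLOR_BGR2GRAY)
# brightness/colour profile along pocket axis at z=28 for y=+-18 (cross-bar only) and across at x=-2.5
for y in(-18,0,18):
    p=proj([pw(x,y,28) for x in range(-30,60,2)],K,R,t);print(y,[int(g[int(round(b)),int(round(a))]) for a,b in p])
for x,y in((-35,0),(35,0)):
    a,b=proj([pw(x,y,21)],K,R,t)[0].round().astype(int);w=g[b-8:b+9,a-8:a+9];m=np.argwhere(w<w.min()+12).mean(0)-8
    q=ray([[a+m[1],b+m[0]]],K,R,t,.025)[0]-PK;print("dark",w.min(),(1000*np.array([q@EX,q@EY])).round(1))
E
```

```text
[-0.   0.1  0.1] 20.8 [0.58429187 0.09122836 0.14378677]
-18 [172, 172, 173, 172, 173, 173, 173, 174, 173, 174, 170, 155, 161, 162, 140, 117, 106, 146, 174, 174, 174, 174, 125, 106, 108, 106, 107, 108, 119, 121, 128, 131, 131, 131, 144, 194, 197, 196, 197, 197, 168, 153, 156, 157, 157]
0 [65, 132, 163, 170, 169, 170, 170, 170, 170, 170, 167, 154, 158, 163, 161, 167, 167, 162, 128, 101, 100, 100, 101, 100, 99, 100, 99, 100, 100, 100, 100, 100, 101, 141, 164, 167, 169, 169, 171, 180, 188, 189, 184, 110, 101]
18 [170, 170, 170, 171, 170, 170, 170, 171, 171, 170, 168, 152, 151, 150, 103, 99, 99, 101, 102, 102, 102, 102, 101, 101, 101, 102, 101, 101, 102, 102, 100, 101, 100, 101, 101, 101, 102, 102, 101, 102, 93, 79, 82, 83, 84]
dark 65 [-35.2   0.2]
dark 97 [32.4  1.3]
```

```bash
python3 -c "
from cell import arm
print(arm.sign_off())"
```

```text
the job is handed in; nothing more can be done
None
```

I picked up the three plates together, tilted them 30° and slid the far end under the lip. I then laid the pile flat, let go, and swung the keeper over it in two pushes. I handed the job in at about 21 s; the sign-off gives no verdict, so everything below is my own checking.

- **Pile:** After letting go, the two spots put the top plate's centre within 0.3 mm of the pocket's middle, lengthwise and across. The lower two plates I could only see in the side pictures. The floor pushed back at the expected height, with about 8 N more than the hanging weight.
- **Keeper:** It met its stop with 16.5 N at a fingertip height of 32 mm above the pocket floor, where a fully closed bar should give 33 mm. After I withdrew, the cross-bar's far edge read about -8.5 mm, against -7.5 mm expected. That is within calibration but not conclusive alone.
- **Disagreement:** In the last wrist image the far spot was where it should be (-35.2, 0.2 mm). The near spot read (32.4, 1.3 mm), probably because the closed keeper and its shadow cover it, so I did not use it.
- **Robot and bystanders:** The wrist force was about 0 with the arm clear at sign-off. I had no sign of touching the other things on the bench, but I did not measure their positions again.

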